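# Check a press die's bore with a double-ended plug gauge

## Robot

A 6-joint arm with a two-finger parallel gripper is mounted at the origin on a cart in front of the work surface, level with it; the furniture and walls round the work are solid. World frame = base frame: x ahead of the robot, y to its left, z up, the work surface at z = 0. Lengths are in mm, angles in degrees, forces in N, time in s.
With the tool pointing down it reaches from about 350 to 850 mm from the base axis. Payload 8.1 kg.
Tool frame: the origin (TCP) lies at the very end of the fingers, on their centre line; the grasp point (between the pads) lies 19 mm behind it (tcp_to_grasp is the distance from the TCP to the grasp point, in mm); z points along the fingers, x is the direction in which the jaws open and shut, and the axes are right-handed (so a half turn about z gives the same grasp; the last joint's range is limited). The gripper opens to 85 mm and grips with 20 to 120 N. Pads are 22 mm wide; open, the fingers measure 114 mm over their backs; the gripper's body (76 mm by 85 mm) begins 54 mm behind the grasp point. The pads swing forward as they close: fully open they stand 13 mm farther back than shut.
Start: joints at [-77.43, 7.471, 85.268, -0, 87.261, -4.893], TCP at [180.082, -572.342, 231.292] pointing down, gripper open.
Joint ranges: [-169.43, 169.43], [-51.17, 129.36], [1.28, 143.12], [-76.62, 256.62], [0, 156.53], [-152.29, 152.29]. Speed limits (degrees/s): [136.94, 136.94, 159.86, 180, 180, 180].

## Interface

Orientations are given as [roll, pitch, yaw] about the fixed x, y, z axes, in that order (R = Rz(yaw) Ry(pitch) Rx(roll)).
In Python, from bench import * gives the robot as it stands. The module is installed in compiled form; this text tells all that it offers.
- The arm moves only by the tool apply_moves, never from a script. Its argument "targets" is text: rows parted by semicolons, each of 7 numbers parted by spaces: the turn, a rotation vector about the tool's x, y, z in rad, then the shift along the tool's x, y, z in cm, then the finger opening in cm, from 0 to 8.54. A call has exactly 5 rows; each row is the pose to reach, as a shift and turn from the pose commanded when the call began, along the tool's axes at that moment; what a row does not reach only later rows make up. A row lasts 1/10 s, in which the tool goes at most 50 mm and 8.59 degrees, less where a joint would pass 70% of its speed; a pose out of reach is approached as far as the arm can. A call with a gripper value outside its range is refused whole. The fingers move at their own pace and stop on an object; "force" is the grip in N (left out, the last holds). Time passes only in rows, so rows that repeat a pose let the fingers close, or fill a call up. It gives the time, the measured TCP pose, the force and the opening at its end, in the units of the state.
- sense(): the state, without advancing time (a new reading comes with each control period).
- snapshot(name): name is "side" or "top"; returns the picture (384x512x3 uint8, red, green, blue); there is no depth.
- camera_model(name): a dict with "fx", "fy", "cx", "cy" (pixels), "position" and "attitude" of the camera in the world. Camera axes: x right, y up, looking along -z (the intrinsics and any distortion apply to the point x, -y, -z); pixel columns grow to the right and rows downward; lengths in mm; the calibration is good to about 2 mm. A picture is of the moment at which its call begins. camera_model takes no time and is no camera call.
- hand_in(): hands the job in, once; it reports no verdict.
Trained networks look in the newest picture that a camera, given by its name, has taken for a name from the list of things; names that differ only in an ending like _2 or _b are one class to them, and where a whole thing is asked for, a point or a joint stands for the part that bears it (a point fixed in the world has none). Each returns a list of dicts, best first, with "confidence" (0 to 1); they miss things now and then, are a little off and sometimes report something else, mostly with a low value. They report only what shows in the picture. A call takes as long as a camera call. They do not tell look-alikes from the thing itself.
- recognise(camera, query): "at" ([row, column] in pixels, amid what is visible of it).
- place_of(camera, query): "at" ([row, column] in pixels: a listed point, or the origin of a listed thing).
The state is a dict: "time": time; "joint_pos": joint angles; "qd": joint speeds; "joint_efforts": joint torques, N m; "tool_pos": TCP position; "tcp_rot": TCP orientation; "ft_force": force on the tool from outside, world axes, zero at the start; "wrist_torque": the same for the moment, N m; "finger_gap": finger opening in mm.
Only numpy, scipy, OpenCV 4.12 (cv2) and the standard library are available. Lean on these libraries where they do the work, as an engineer would, in place of code of your own. Each camera call takes 0.05 s, during which the arm holds its last target. There are 200 camera calls.

## Task

Check the bore of the steel die in the service stand with the double-ended plug gauge. Push the green go end in fully home, until its collar sits against the die, and draw it out; then offer the red no-go end to the bore, its pilot nose inside, and press gently but firmly for about a second to confirm that the step refuses to enter. Feel your way, never force the gauge, then lay it back in its cradle and leave the things round it alone.

Things in the scene. Friction and masses are not known exactly. Their poses are not given: they have to be found in the camera images.
- gauge: Double-ended plug gauge, 166 mm long, 0.25 kg, level in the cradle. Origin at its middle; x along its axis to the go end, z up. Each way from the middle: black square grip, 26 x 26, to 22 mm; steel neck 20 dia to 42; collar 40 dia to 48, rim green at the go end, red at the no-go end. Grasp the grip from above across its flat sides, firmly (30 N or more), or it slips lengthwise.
- go_tip (a point): Centre of the go end's end face (gauge x = +88 mm). The go end is a plain plug 24 dia, 40 mm long from collar to tip, its nose chamfered 1.5 mm.
- nogo_tip (a point): Centre of the end face of the no-go end (gauge x = -78 mm). The no-go end is a plug 32 dia, 22 mm long from its collar, then a step down to a pilot nose 22 dia, 8 mm long, chamfered 1.5 mm at the tip.
- die_stand: Fixed stand: grey base 110 x 190 x 12 mm, rail, two end posts 60 high at y = +-81 mm, black screw at +y. Origin: centre of the underside; z up; the -x side roughly faces the robot. The steel die on its rail is a block 36 thick (faces at x = -18 and +18 mm), 72 wide, z = 44 to 108 mm, with a round bore of 26 dia through it along the stand's x. Both faces are alike; use either.
- bore_nominal (a point): Point of the stand (x = 0, y = 0, z = 76 mm) where a centred die would have the middle of its bore. The die is clamped up to 9 mm off to either side (along the stand's y), height true; this offset is not measured: see it or find it by touch. Its rubber mount yields along the bore, about 1 mm per 4 N, and springs back. Gauge and die must never press on each other with over 20 N.
- front_face (a point): Point of the stand in the plane of the die's front face (x = -18, y = 0, z = 76 mm). Fully home, the go collar touches the face and the go tip stands 4 mm out of the other face (2 mm tolerance). The no-go end is refused when its pilot is in the bore, its step within 2 mm of the face, pressed on the die with over 3 N for 0.4 s.
- cradle: Fixed wooden cradle, base 100 x 70 x 10 mm; origin: centre of the underside; z up, x along the gauge. Two saddles, 7 mm thick, at x = +-32 mm with open 90-degree vees (rims 60 high, at y = +-28 mm) carry the gauge by its necks, axis level at z = 50 mm, with 6 mm of play either way along x. The gauge may be laid back either way round.
- salt_shaker: clear salt shaker with grey cap, 44 dia x 90 tall mm; a bystander, to be left alone. Origin at the centre of its underside.
- portion_cup: small empty clear portion cup, 65 dia x 33 tall mm; a bystander, to be left alone. Origin at the centre of its underside.
- lidded_cup: small tub with blue lid, 86 x 78 x 59 tall mm; a bystander, to be left alone. Origin at the centre of its underside.
- label_roll: white roll of labels lying flat, 62 dia x 28 tall mm; a bystander, to be left alone. Origin at the centre of its underside.
- sauce_bottle: dark brown bottle with red cap, 66 dia x 165 tall mm; a bystander, to be left alone. Origin at the centre of its underside.
Things that resemble listed ones, but are neither listed nor needed, are in the scene too. Leave any blue look-alike of the gauge alone.

How it is judged (in metres and radians):
On the way, in this order (a step that is already met when the one before it is completed fails the run):
1. the green go end is in the bore, fully home: collar within 2 mm of the die's face (z of go_tip in the frame of die_stand between 0.072 and 0.08 m and y of go_tip in the frame of die_stand between -0.013 and 0.013 m and angle between the x axis of gauge and the x axis of die_stand, either way round below 0.08 rad and ((x of go_tip in the frame of die_stand between 0.02 and 0.03 m and x of gauge in the frame of die_stand below 0 m) or (x of go_tip in the frame of die_stand between -0.03 and -0.02 m and x of gauge in the frame of die_stand above 0 m))), for 0.2 s.
2. the red no-go end is offered to the bore, pilot inside and step within 2 mm of the face, and pressed against the die with more than 3 N (z of nogo_tip in the frame of die_stand between 0.072 and 0.08 m and y of nogo_tip in the frame of die_stand between -0.013 and 0.013 m and angle between the x axis of gauge and the x axis of die_stand, either way round below 0.08 rad and ((x of nogo_tip in the frame of die_stand between -0.012 and 0 m and x of gauge in the frame of die_stand below -0.05 m) or (x of nogo_tip in the frame of die_stand between 0 and 0.012 m and x of gauge in the frame of die_stand above 0.05 m)) and contact force between gauge and die_stand above 3 N), for 0.4 s.
At the end, for the whole second after the job is handed in: The gauge lies at rest in the cradle, either way round, both necks in the saddles: within 9 mm of the cradle's middle along it and 4 mm across, its axis 46 to 55 mm above the cradle's foot and within 0.08 rad of the cradle's x axis (x of gauge in the frame of cradle between -0.009 and 0.009 m and y of gauge in the frame of cradle between -0.004 and 0.004 m and z of gauge in the frame of cradle between 0.046 and 0.055 m and angle between the x axis of gauge and the x axis of cradle, either way round below 0.08 rad and linear speed of gauge below 0.02 m/s); the robot touches nothing.
It fails at once if the gauge and the die stand press on each other with more than 20 N (contact force between gauge and die_stand above 20 N).
It fails at once if the gauge is dropped or slammed into the cradle (more than 100 N) (contact force between gauge and cradle above 100 N).
It fails at once if a bystander (shaker, cup, tub, label roll, bottle) is moved more than 30 mm (distance of any of salt_shaker, portion_cup, lidded_cup, label_roll, sauce_bottle from where it was at the start of the episode above 0.03 m).
It also fails if it takes over 72 s, if anything falls off the work surface, if the arm or the gripper's body presses on something with over 40 N, if the wrist force passes 120 N, or if a joint passes its speed limit or range.

## Working session

There is one attempt and no reset: what is moved stays moved. The work goes in short steps, Python scripts to look and compute and a tool call to move; the robot and the scene stay as the last step left them, time stands still between calls to the robot, and variables do not carry over. Pictures are saved under pics/ and viewed, about 8 in all and at most 12, crops included, and the job is handed in when it is done.

Besides the shell and the picture viewer there is one more tool, called after "Call:" in YAML: its name, and indented under it one key for each argument. apply_moves: Moves the arm, as the interface text tells. Its arguments: {"type":"object","properties":{"targets":{"type":"string"},"force":{"type":"number"}},"required":["targets"]}

```bash
mkdir -p pics
python3 - <<'E'
from bench import *
import cv2
for n in ("side","top"):
    im=snapshot(n); cv2.imwrite(f"pics/{n}0.png",im[:,:,::-1].copy() if n else im)
    print(n,camera_model(n))
    for q in ("gauge","go_tip","nogo_tip","die_stand","bore_nominal","front_face","cradle"):
        print(q,[(([round(float(x)) for x in d['at']]),round(d['confidence'],2)) for d in place_of(n,q)[:3]])
print(sense())
E
```

```text
side {'fx': 438.57664416067803, 'fy': 438.57664416067803, 'cx': 261.34867243919217, 'cy': 191.23633973827685, 'position': array([ 352.25852252, 1050.89012759, 1013.96030102]), 'attitude': array([  49.13740308,   -1.22528395, -166.96677757])}
gauge [([248, 309], 0.89), ([154, 298], 0.55)]
go_tip [([163, 283], 0.81), ([227, 310], 0.67)]
nogo_tip [([266, 303], 0.83), ([160, 285], 0.52), ([141, 313], 0.5)]
die_stand [([222, 247], 0.79), ([149, 301], 0.38)]
bore_nominal []
front_face [([209, 253], 0.84)]
cradle [([163, 297], 0.53)]
top {'fx': 352.5357773456131, 'fy': 352.5357773456131, 'cx': 253.82214226796924, 'cy': 192.84770861143872, 'position': array([ 358.38502273,  -27.84970383, 1229.98155859]), 'attitude': array([ 1.02615458e+01,  6.37684637e-02, -9.05817926e+01])}
gauge [([244, 206], 0.95), ([213, 339], 0.78), ([226, 359], 0.33)]
go_tip [([243, 226], 0.65), ([200, 316], 0.64)]
nogo_tip [([225, 360], 0.97), ([251, 176], 0.69)]
die_stand [([187, 225], 0.77), ([172, 374], 0.63)]
bore_nominal [([188, 225], 0.69)]
front_face [([196, 228], 0.87)]
cradle [([218, 338], 0.83)]
{'time': 0.8, 'joint_pos': array([-7.74303678e+01,  7.46742709e+00,  8.52652482e+01, -4.38998535e-04,
        8.72628687e+01, -4.89479748e+00]), 'qd': array([ 0.04979191,  0.0162909 , -0.00550791, -0.05278668,  0.02066405,
        0.01235358]), 'joint_efforts': array([-2.27275632e-03, -5.69262922e+01, -5.00843489e+01, -3.80063129e-04,
        9.69246939e-04,  1.63943445e-07]), 'tool_pos': array([ 180.07375477, -572.36087578,  231.35572323]), 'tcp_rot': array([ 1.79999183e+02, -4.40236398e-03, -7.25355494e+01]), 'ft_force': array([-0.23998616, -0.47794715, -0.16627309]), 'wrist_torque': array([ 0.00427706,  0.00092151, -0.03893771]), 'finger_gap': 85.32841958985023}
```

View images.

Run:
```python
import cv2,numpy as np
a=cv2.imread("pics/side0.png");b=cv2.imread("pics/top0.png")
a=cv2.resize(a[100:300,190:390],(600,600),interpolation=2)
cv2.imwrite("pics/s1.png",a)
cv2.imwrite("pics/t1.png",cv2.resize(b[130:280,150:410],None,fx=3,fy=3,interpolation=2))
```

```text
(no output)
```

View pics/s1.png

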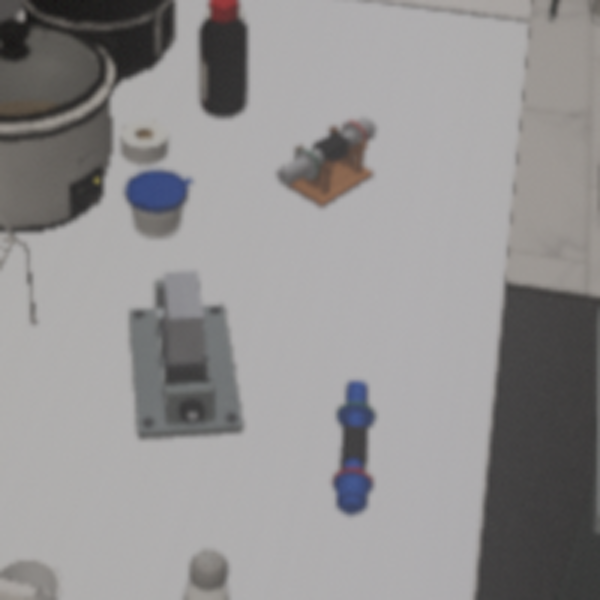

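View pics/t1.png

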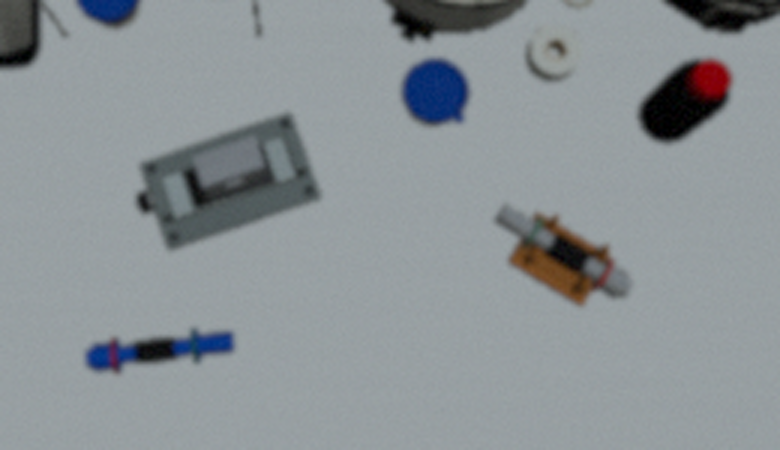

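```bash
cat > h.py <<'E'
import numpy as np,cv2
from scipy.spatial.transform import Rotation as R
from bench import *
def ray(n,rc):
    c=camera_model(n);A=R.from_euler('xyz',c['attitude'],degrees=True)
    d=A.apply([(rc[1]-c['cx'])/c['fx'],-(rc[0]-c['cy'])/c['fy'],-1.]);return np.array(c['position']),d
def at(n,rc,z):
    p,d=ray(n,rc);return p+d*(z-p[2])/d[2]
def proj(n,P):
    c=camera_model(n);A=R.from_euler('xyz',c['attitude'],degrees=True)
    q=A.inv().apply(np.asarray(P,float)-c['position']);return np.array([c['cy']-c['fy']*q[...,1]/-q[...,2]*1, c['cx']+c['fx']*q[...,0]/-q[...,2]]).T
E
python3 - <<'E'
from h import *
print({k:v for k,v in camera_model('top').items()}.keys())
np.set_printoptions(precision=1,suppress=True)
T=lambda x,y,z:at('top',(130+(y-1)/3,150+(x-1)/3),z)
print('base corners');P=[T(*c,12) for c in [(142,165),(290,115),(320,195),(172,247)]]
P=np.array(P);print(P,P.mean(0),np.linalg.norm(P-np.roll(P,1,0),axis=1))
print('die top ctr',[T(*c,108) for c in [(190,160),(258,138),(268,170),(198,194)]])
S=lambda x,y,z:at('side',(100+(y-1)/3,190+(x-1)/3),z)
P=np.array([S(*c,12) for c in [(130,312),(227,306),(242,430),(140,435)]]);print('side base',P,P.mean(0))
print('gauge top: go,green,grip,red,nogo',[T(*c,50) for c in [(505,215),(535,234),(569,252),(606,275),(622,285)]])
print('gauge side',[S(*c,50) for c in [(288,173),(332,149),(368,127)]])
print('cradle base top',[T(*c,10) for c in [(510,262),(583,303)]])
for n,q in [((213,339),50),((187,225),0),((172,374),0)]: print(n,at('top',n,q))
for q in ("salt_shaker","portion_cup","lidded_cup","label_roll","sauce_bottle"):
    r=place_of('top',q)[:1]; print(q,r and at('top',r[0]['at'],0))
E
```

```text
dict_keys(['fx', 'fy', 'cx', 'cy', 'position', 'attitude'])
base corners
[[610.3 171.3  12. ]
 [669.   -3.   12. ]
 [572.3 -37.5  12. ]
 [512.9 134.8  12. ]] [591.1  66.4  12. ] [104.  184.  102.6 182.2]
die top ctr [array([595.4, 103.7, 108. ]), array([619.1,  30. , 108. ]), array([583.5,  19.2, 108. ]), array([557.9,  94.7, 108. ])]
side base [[670.9   3.8  12. ]
 [567.3 -33.2  12. ]
 [511.  147.6  12. ]
 [610.4 179.7  12. ]] [589.9  74.5  12. ]
gauge top: go,green,grip,red,nogo [array([ 540.6, -245.7,   50. ]), array([ 518.6, -278.5,   50. ]), array([ 497.8, -315.7,   50. ]), array([ 471.6, -355.6,   50. ]), array([ 460.3, -372.8,   50. ])]
gauge side [array([ 539.6, -248.7,   50. ]), array([ 495.1, -313. ,   50. ]), array([ 457.8, -373.3,   50. ])]
cradle base top [array([ 491.6, -256.5,   10. ]), array([ 443.5, -338.4,   10. ])]
(213, 339) [ 500.1 -314.7   50. ]
(187, 225) [603.3  73.5   0. ]
(172, 374) [ 652.5 -460.     0. ]
salt_shaker [496.4 376.4   0. ]
portion_cup [654.4 391.1   0. ]
lidded_cup [ 674.8 -163.7    0. ]
label_roll [ 740.  -320.8    0. ]
sauce_bottle [ 651.8 -455.3    0. ]
```

```bash
cat >> h.py <<'E'
def go(x,y,z,yaw):
    s=sense();A=R.from_euler('xyz',s['tcp_rot'],degrees=True);B=R.from_euler('xyz',[180,0,yaw],degrees=True)
    print('t',round(s['time'],2),'pos',np.round(s['tool_pos'],1),'rot',np.round(s['tcp_rot'],2),'F',np.round(s['ft_force'],1))
    print('turn',np.round((A.inv()*B).as_rotvec(),4),'shift cm',np.round(A.inv().apply(np.array([x,y,z])-s['tool_pos'])/10,2))
E
python3 -c "
from h import *
go(497.5,-314.5,131,-32.6)"
```

```text
t 1.05 pos [ 180.1 -572.3  231.3] rot [-180.     -0.    -72.54] F [-0.2 -0.4  0. ]
turn [-0.    -0.    -0.697] shift cm [-15.07 -38.02  10.03]
```

Call:
apply_moves:
  targets: "0 0 -0.14 -1.8 -4.6 0.8 8.5; 0 0 -0.28 -3.6 -9.2 1.6 8.5; 0 0 -0.42 -5.4 -13.8 2.4 8.5; 0 0 -0.56 -7.2 -18.4 3.2 8.5; 0 0 -0.69 -9.0 -23.0 4.0 8.5"

```text
time: 1.55
tool_pos: [373.6, -416.3, 191.3]
tcp_rot: [180.0, -0.0, -32.7]
ft_force: [1.2, -0.3, -0.3]
finger_gap: 85.4
```

```bash
python3 -c "
from h import *
go(497.5,-314.5,131,-32.6)"
```

```text
t 1.55 pos [ 373.6 -416.3  191.3] rot [ 1.7999e+02 -4.0000e-02 -3.2690e+01] F [ 1.2 -0.3 -0.3]
turn [ 0.0002 -0.0007 -0.0016] shift cm [  4.93 -15.26   6.03]
```

Call:
apply_moves:
  targets: "0 0 0 1.2 -3.8 1.5 8.5; 0 0 0 2.5 -7.6 3.0 8.5; 0 0 0 3.7 -11.4 4.5 8.5; 0 0 0 4.9 -15.3 6.0 8.5; 0 0 0 4.9 -15.3 6.0 8.5"

```text
time: 2.05
tool_pos: [498.7, -311.4, 128.6]
tcp_rot: [-179.9, 0.2, -32.8]
ft_force: [-1.0, -0.2, -0.6]
finger_gap: 85.0
```

Run:
```python
from h import *
a=snapshot('top');b=snapshot('side')
t=sense()['tool_pos'];print(t)
f=lambda im,r,c:cv2.resize(im[r-40:r+40,c-50:c+50,::-1],None,fx=5,fy=5,interpolation=2)
cv2.imwrite('pics/g.png',np.hstack([f(a,210,339)[:,:400],f(b,150,300)[:,50:450]]))
go(497.5,-314.5,31,-32.6)
```

```text
[ 496.9809758  -314.97045055  130.67227193]
t 2.15 pos [ 497.  -315.   130.7] rot [ 1.7999e+02  8.0000e-02 -3.2870e+01] F [ 0.4 -0.8 -0.2]
turn [ 0.0002  0.0013 -0.0046] shift cm [ 0.03 -0.07  9.97]
```

View pics/g.png

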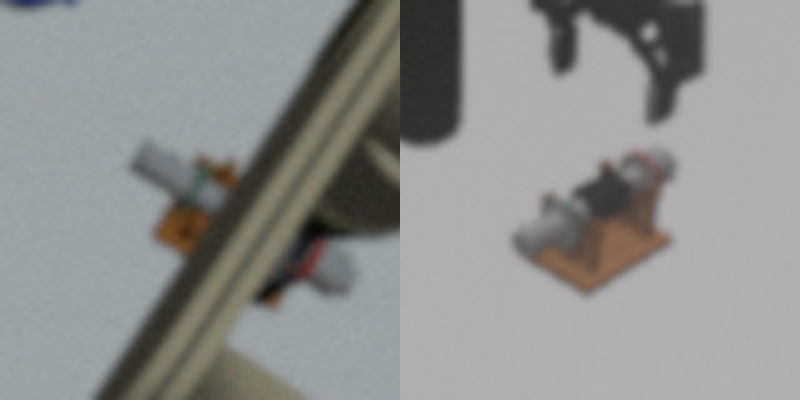

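The picture shows the steel gauge, with its green go end at the left, in the wooden cradle and the jaws straddling it above. The blue look-alike is elsewhere. I'm descending to grasp it.

Call:
apply_moves:
  targets: "0 0 0 0 0 2.5 8.5; 0 0 0 0 0 5 8.5; 0 0 0 0 0 7.5 8.5; 0 0 0 0 0 9.9 8.5; 0 0 0 0 0 9.9 8.5"

```text
time: 2.65
tool_pos: [493.7, -315.5, 29.2]
tcp_rot: [-180.0, 0.3, -33.1]
ft_force: [-0.4, 0.3, -0.8]
finger_gap: 85.1
```

Call:
apply_moves:
  targets: "0 0 0 0 0 0 6; 0 0 0 0 0 0 4.5; 0 0 0 0 0 0 3.3; 0 0 0 0 0 0 2; 0 0 0 0 0 0 2"
  force: 50

```text
time: 3.15
tool_pos: [496.0, -315.6, 33.7]
tcp_rot: [180.0, 0.1, -33.0]
ft_force: [-10.6, 6.0, 12.6]
finger_gap: 25.6
```

Call:
apply_moves:
  targets: "0 0 0 0 0 0 2; 0 0 0 0 0 0 2; 0 0 0 0 0 0 2; 0 0 0 0 0 0 2; 0 0 0 0 0 0 2"
  force: 60

```text
time: 3.65
tool_pos: [496.0, -315.6, 33.8]
tcp_rot: [180.0, 0.1, -33.0]
ft_force: [-9.8, 5.3, 12.9]
finger_gap: 25.1
```

```bash
python3 -c "
from h import *
print(sense()['finger_gap'],sense()['wrist_torque']);go(497.5,-314.5,31,-32.6)"
```

```text
25.14624347772122 [0.80315462 1.55232712 0.15025015]
t 3.65 pos [ 496.  -315.6   33.8] rot [ 1.7997e+02  1.0000e-01 -3.2970e+01] F [-9.8  5.3 12.9]
turn [ 0.0005  0.0018 -0.0064] shift cm [ 0.06 -0.18  0.28]
```

Call:
apply_moves:
  targets: "0 0 0 0 0 -1 2; 0 0 0 0 0 -3 2; 0 0 0 0 0 -6 2; 0 0 0 0 0 -9 2; 0 0 0 0 0 -11 2"

```text
time: 4.15
tool_pos: [497.7, -316.5, 145.5]
tcp_rot: [180.0, -0.2, -33.0]
ft_force: [0.4, 0.4, -1.9]
finger_gap: 25.2
```

Run:
```python
from h import *
go(497.5,-314.5,31,-32.6);print(sense()['finger_gap'],sense()['wrist_torque'])
b=cv2.imread('pics/top0.png');a=cv2.imread('pics/side0.png')
# top crop rows165-215 cols 195-260 ; side rows185-250 cols 230-275
A=cv2.resize(b[163:215,194:260],None,fx=6,fy=6,interpolation=cv2.INTER_CUBIC)
B=cv2.resize(a[185:250,225:275],None,fx=8,fy=8,interpolation=cv2.INTER_CUBIC)
H=max(A.shape[0],B.shape[0]);p=lambda i:cv2.copyMakeBorder(i,0,H-i.shape[0],0,0,0)
o=np.hstack([p(A),p(B)]);o=cv2.convertScaleAbs(o,alpha=1.4,beta=-30);print(o.shape,A.shape);cv2.imwrite('pics/d.png',o)
```

```text
t 4.15 pos [ 497.7 -316.5  145.5] rot [179.99  -0.19 -33.  ] F [ 0.4  0.4 -1.9]
turn [ 0.0002 -0.0033 -0.0069] shift cm [-0.16 -0.16 11.45]
25.246568570080377 [ 0.0137502  -0.00648124  0.05408237]
(520, 796, 3) (312, 396, 3)
```

View pics/d.png

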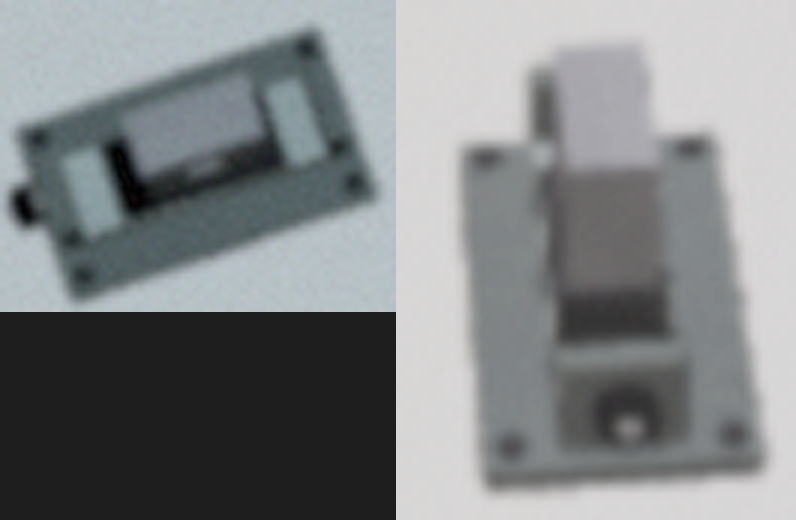

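Run:
```python
from h import *
from scipy.optimize import least_squares
np.set_printoptions(precision=2,suppress=True)
tp=lambda l:np.array([(163+(y+.5)/6-.5,194+(x+.5)/6-.5) for x,y in l])
sp=lambda l:np.array([(185+(y+.5)/8-.5,225+(x-396+.5)/8-.5) for x,y in l])
base=[(55,95,12),(55,-95,12),(-55,-95,12),(-55,95,12)]
die=[(18,36,108),(18,-36,108),(-18,-36,108),(-18,36,108)]
T=tp([(20,130),(315,27),(378,195),(75,300),(122,125),(252,75),(268,125),(140,175)])
Sd=sp([(463,148),(715,137),(762,464),(487,478),(555,47),(645,43),(660,165),(555,170)])
sb=[base[1],base[2],base[3],base[0],die[1],die[2],die[3],die[0]]
def mk(p,pts):
    P=np.array(pts,float);P[4:,1]+=p[3]
    q=R.from_euler('z',p[2],degrees=True).apply(P);return q+[p[0],p[1],0]
for nm,sets in (('top',[('top',T,base+die)]),('side',[('side',Sd,sb)]),('both',[('top',T,base+die),('side',Sd,sb)])):
    f=lambda p:np.concatenate([(proj(n,mk(p,k))-o).ravel() for n,o,k in sets])
    r=least_squares(f,[590,70,18.7,0],loss='soft_l1');print(nm,r.x,np.sqrt(np.mean(r.fun**2)));
    print(np.round(r.fun.reshape(-1,2),1).tolist())
```

```text
top [591.5   67.36  19.12  -6.78] 0.71622279648719
[[-0.1, -1.0], [-0.6, 0.6], [0.0, 0.6], [0.7, -0.4], [-1.5, -0.0], [-0.4, -0.8], [1.4, 0.2], [0.4, 0.5]]
side [591.82  73.03  18.16  -9.44] 0.4532878924628872
[[-0.3, -0.4], [-0.3, 0.4], [0.2, 0.4], [0.3, -0.9], [-0.1, -0.2], [-0.0, -0.1], [0.1, -0.1], [-0.0, 1.2]]
both [591.82  69.94  18.66  -8.28] 0.757155239137024
[[-0.5, -1.7], [-0.5, 0.1], [0.2, -0.2], [0.5, -1.3], [-1.8, -0.4], [-0.6, -1.1], [1.3, -0.2], [0.1, 0.1], [-0.8, -0.4], [-1.0, 0.4], [-0.7, 0.9], [-0.3, -0.4], [-0.4, -0.1], [-0.5, -0.0], [-0.4, 0.2], [-0.4, 1.5]]
```

```bash
python3 -c "
from h import *
go(470,20,145,-71.34)
print(at('top',(130+350/3,150+85/3),15),at('top',(130+342/3,150+233/3),15))"
```

```text
t 4.15 pos [ 497.7 -316.5  145.5] rot [179.99  -0.19 -33.  ] F [ 0.4  0.4 -1.9]
turn [-0.0009 -0.0032  0.6692] shift cm [-2.065e+01 -2.672e+01 -2.000e-02]
[394.56614726 230.49288055  15.        ] [401.85457764  62.33610547  15.        ]
```

Call:
apply_moves:
  targets: "0 0 0.1 -2.5 -3.2 0 2; 0 0 0.2 -5.0 -6.5 0 2; 0 0 0.3 -7.5 -9.7 0 2; 0 0 0.4 -10 -13 0 2; 0 0 0.5 -12.5 -16.2 0 2"

```text
time: 4.65
tool_pos: [480.0, -110.5, 142.9]
tcp_rot: [-180.0, -0.0, -61.9]
ft_force: [1.0, 0.2, -2.1]
finger_gap: 25.1
```

```bash
python3 -c "
from h import *
go(470,20,145,-71.34)"
```

```text
t 4.65 pos [ 480.  -110.5  142.9] rot [-1.7995e+02 -4.0000e-02 -6.1900e+01] F [ 1.   0.2 -2.1]
turn [-0.0009 -0.0005  0.1648] shift cm [-11.98  -5.27  -0.21]
```

Call:
apply_moves:
  targets: "0 0 0.05 -4 -1.8 0 2; 0 0 0.1 -8 -3.5 0 2; 0 0 0.165 -12 -5.3 0 2; 0 0 0.165 -12 -5.3 0 2; 0 0 0.165 -12 -5.3 0 2"

```text
time: 5.15
tool_pos: [469.9, 19.7, 142.8]
tcp_rot: [-180.0, -0.0, -70.9]
ft_force: [-0.4, -1.4, -2.7]
finger_gap: 24.9
```

```bash
python3 -c "
from h import *
go(470,20,59.5,-71.34)"
```

```text
t 5.15 pos [469.9  19.7 142.8] rot [-1.7996e+02 -3.0000e-02 -7.0900e+01] F [-0.4 -1.4 -2.7]
turn [-0.0007 -0.0006  0.0077] shift cm [-0.03 -0.01  8.33]
```

Call:
apply_moves:
  targets: "0 0 0.004 0 0 2.5 2; 0 0 0.008 0 0 5 2; 0 0 0.008 0 0 7.5 2; 0 0 0.008 0 0 8.3 2; 0 0 0.008 0 0 8.3 2"

```text
time: 5.65
tool_pos: [468.8, 17.8, 58.3]
tcp_rot: [179.8, 0.1, -71.6]
ft_force: [0.4, -0.3, -2.5]
finger_gap: 25.1
```

Run:
```python
from h import *
go(470,20,59.5,-71.34)
a=snapshot('top');b=snapshot('side')
go(470,20,59.5,-71.34)
cv2.imwrite('pics/t2f.png',a[:,:,::-1]);cv2.imwrite('pics/s2f.png',b[:,:,::-1])
A=cv2.resize(a[165:240,190:270,::-1],None,fx=5,fy=5,interpolation=2);B=cv2.resize(b[185:260,225:305,::-1],None,fx=5,fy=5,interpolation=2)
cv2.imwrite('pics/e.png',np.hstack([A,B]))
```

```text
t 5.65 pos [468.8  17.8  58.3] rot [ 1.7985e+02  5.0000e-02 -7.1620e+01] F [ 0.4 -0.3 -2.5]
turn [ 0.0027  0.0009 -0.0049] shift cm [-0.17 -0.18 -0.12]
t 5.75 pos [470.7  18.1  60.5] rot [-1.7993e+02 -3.0000e-02 -7.1600e+01] F [-0.1 -0.2 -1.7]
turn [-0.0012 -0.0006 -0.0045] shift cm [-0.2  0.   0.1]
```

View pics/e.png

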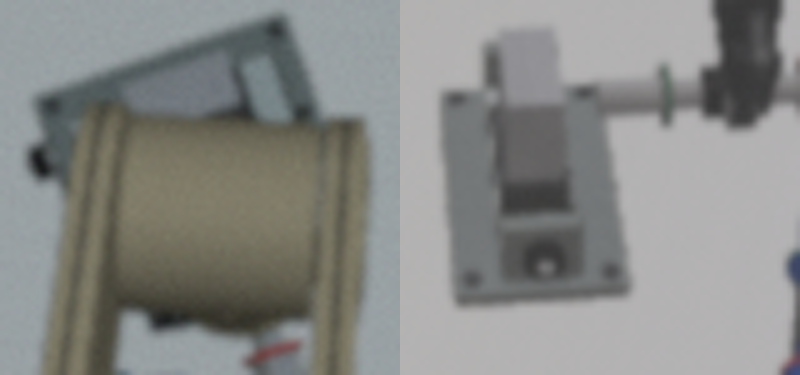

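Call:
apply_moves:
  targets: "0 0 -0.004 -0.2 0 0.1 2; 0 0 -0.004 -0.2 -0.5 0.1 2; 0 0 -0.004 -0.2 -1.0 0.1 2; 0 0 -0.004 -0.2 -1.5 0.1 2; 0 0 -0.004 -0.2 -1.5 0.1 2"

```text
time: 6.25
tool_pos: [484.4, 25.7, 58.7]
tcp_rot: [-179.9, -0.0, -71.3]
ft_force: [-1.1, 1.0, -2.3]
finger_gap: 25.0
```

Call:
apply_moves:
  targets: "0 0 0 0 -0.2 0 2; 0 0 0 0 -0.4 0 2; 0 0 0 0 -0.6 0 2; 0 0 0 0 -0.6 0 2; 0 0 0 0 -0.6 0 2"

```text
time: 6.75
tool_pos: [489.0, 27.3, 58.3]
tcp_rot: [180.0, 0.0, -71.3]
ft_force: [0.0, -0.4, -3.0]
finger_gap: 25.4
```

```bash
cat >> h.py <<'E'
def st():
    s=sense();p=s['tool_pos'];y=np.radians(18.66);c=np.array([594.3,62.3]);u=np.array([np.cos(y),np.sin(y)]);v=np.array([-u[1],u[0]])
    F=s['ft_force'];W=s['wrist_torque'];d=p[:2]-c
    print('t %.2f'%s['time'],'die-frame x %.1f y %.1f z %.1f'%(d@u,d@v,p[2]),'yaw %.2f rp %.2f %.2f'%(s['tcp_rot'][2]+90,s['tcp_rot'][0],s['tcp_rot'][1]),'F x %.1f y %.1f z %.1f'%(F[:2]@u,F[:2]@v,F[2]),'M %.2f %.2f %.2f'%(W[:2]@u,W[:2]@v,W[2]),'gap %.1f'%s['finger_gap'])
E
python3 -c "
from h import *
st()"
```

```text
t 6.75 die-frame x -110.9 y 0.5 z 58.3 yaw 18.67 rp 179.99 0.00 F x -0.1 y -0.4 z -3.0 M -0.01 0.00 -0.03 gap 25.4
```

Call:
apply_moves:
  targets: "0 0 0 0.05 -0.1 -0.1 2; 0 0 0 0.05 -0.25 -0.1 2; 0 0 0 0.05 -0.4 -0.1 2; 0 0 0 0.05 -0.5 -0.1 2; 0 0 0 0.05 -0.5 -0.1 2"

```text
time: 7.25
tool_pos: [494.2, 28.5, 59.4]
tcp_rot: [-180.0, -0.0, -71.3]
ft_force: [0.9, -0.3, -2.1]
finger_gap: 25.6
```

```bash
python3 -c "
from h import *
st()"
```

```text
t 7.25 die-frame x -105.7 y -0.0 z 59.4 yaw 18.67 rp -179.99 -0.00 F x 0.7 y -0.6 z -2.1 M -0.00 0.02 -0.02 gap 25.6
```

Call:
apply_moves:
  targets: "0 0 0 0 -0.1 0 2; 0 0 0 0 -0.25 0 2; 0 0 0 0 -0.4 0 2; 0 0 0 0 -0.5 0 2; 0 0 0 0 -0.5 0 2"

```text
time: 7.75
tool_pos: [498.9, 30.0, 59.3]
tcp_rot: [-180.0, -0.0, -71.3]
ft_force: [-0.2, 0.3, -3.1]
finger_gap: 25.5
```

```bash
python3 -c "
from h import *
st()"
```

```text
t 7.75 die-frame x -100.7 y -0.0 z 59.3 yaw 18.67 rp -180.00 -0.00 F x -0.1 y 0.4 z -3.1 M -0.20 0.05 -0.06 gap 25.5
```

Call:
apply_moves:
  targets: "0 0 0 0 -0.1 0 2; 0 0 0 0 -0.25 0 2; 0 0 0 0 -0.4 0 2; 0 0 0 0 -0.5 0 2; 0 0 0 0 -0.5 0 2"

```text
time: 8.25
tool_pos: [503.6, 31.7, 59.3]
tcp_rot: [-180.0, -0.0, -71.3]
ft_force: [0.1, -0.8, -3.0]
finger_gap: 24.7
```

```bash
python3 -c "
from h import *
st()"
```

```text
t 8.25 die-frame x -95.7 y -0.0 z 59.3 yaw 18.67 rp -179.99 -0.00 F x -0.2 y -0.8 z -3.0 M -0.16 -0.04 -0.09 gap 24.7
```

Call:
apply_moves:
  targets: "0 0 0 0 -0.2 0 2; 0 0 0 0 -0.4 0 2; 0 0 0 0 -0.6 0 2; 0 0 0 0 -0.8 0 2; 0 0 0 0 -0.8 0 2"

```text
time: 8.75
tool_pos: [511.4, 34.3, 59.4]
tcp_rot: [-180.0, -0.0, -71.3]
ft_force: [0.2, -1.4, -2.3]
finger_gap: 25.5
```

```bash
python3 -c "
from h import *
st()"
```

```text
t 8.75 die-frame x -87.5 y -0.0 z 59.4 yaw 18.67 rp -179.98 -0.00 F x -0.3 y -1.4 z -2.3 M -0.16 -0.01 -0.05 gap 25.5
```

Call:
apply_moves:
  targets: "0 0 0 0.03 -0.2 0 2; 0 0 0 0.03 -0.4 0 2; 0 0 0 0.03 -0.6 0 2; 0 0 0 0.03 -0.8 0 2; 0 0 0 0.03 -0.8 0 2"

```text
time: 9.25
tool_pos: [519.0, 36.6, 59.4]
tcp_rot: [-180.0, 0.0, -71.3]
ft_force: [-0.2, -0.5, -2.0]
finger_gap: 25.1
```

```bash
python3 -c "
from h import *
st()"
```

```text
t 9.25 die-frame x -79.5 y -0.2 z 59.4 yaw 18.67 rp -179.99 0.00 F x -0.4 y -0.4 z -2.0 M 0.01 0.01 0.03 gap 25.1
```

Call:
apply_moves:
  targets: "0 0 0 0 -0.2 0 2; 0 0 0 0 -0.4 0 2; 0 0 0 0 -0.6 0 2; 0 0 0 0 -0.8 0 2; 0 0 0 0 -0.8 0 2"

```text
time: 9.75
tool_pos: [526.6, 39.1, 59.4]
tcp_rot: [-180.0, -0.0, -71.3]
ft_force: [-0.5, 0.4, -2.8]
finger_gap: 25.0
```

```bash
python3 -c "
from h import *
st()"
```

```text
t 9.75 die-frame x -71.6 y -0.3 z 59.4 yaw 18.67 rp -179.99 -0.00 F x -0.3 y 0.6 z -2.8 M -0.03 0.00 -0.02 gap 25.0
```

Call:
apply_moves:
  targets: "0 0 0 0 -0.1 0 2; 0 0 0 0 -0.2 0 2; 0 0 0 0 -0.3 0 2; 0 0 0 0 -0.3 0 2; 0 0 0 0 -0.3 0 2"

```text
time: 10.25
tool_pos: [529.2, 40.0, 59.4]
tcp_rot: [-180.0, -0.0, -71.3]
ft_force: [-0.6, -0.0, -1.7]
finger_gap: 25.1
```

```bash
python3 -c "
from h import *
st()"
```

```text
t 10.25 die-frame x -68.8 y -0.3 z 59.4 yaw 18.67 rp -180.00 -0.00 F x -0.5 y 0.2 z -1.7 M -0.02 -0.03 0.03 gap 25.1
```

Call:
apply_moves:
  targets: "0 0 0 0 -0.1 0 2; 0 0 0 0 -0.2 0 2; 0 0 0 0 -0.3 0 2; 0 0 0 0 -0.3 0 2; 0 0 0 0 -0.3 0 2"

```text
time: 10.75
tool_pos: [531.5, 40.8, 59.1]
tcp_rot: [179.9, 0.0, -71.3]
ft_force: [-5.4, -1.1, -0.1]
finger_gap: 25.1
```

```bash
python3 -c "
from h import *
st()"
```

```text
t 10.75 die-frame x -66.4 y -0.2 z 59.1 yaw 18.66 rp 179.94 0.01 F x -5.4 y 0.7 z -0.1 M -0.03 0.67 -0.11 gap 25.1
```

Call:
apply_moves:
  targets: "0 0 0 0 -0.05 0 2; 0 0 0 0 -0.1 0 2; 0 0 0 0 -0.15 0 2; 0 0 0 0 -0.2 0 2; 0 0 0 0 -0.2 0 2"

```text
time: 11.25
tool_pos: [532.6, 41.3, 58.9]
tcp_rot: [179.8, 0.0, -71.3]
ft_force: [-8.5, -3.4, 2.6]
finger_gap: 24.8
```

```bash
python3 -c "
from h import *
st()"
```

```text
t 11.25 die-frame x -65.2 y -0.2 z 58.9 yaw 18.66 rp 179.84 0.02 F x -9.1 y -0.5 z 2.6 M -0.11 1.27 -0.16 gap 24.8
```

Call:
apply_moves:
  targets: "0 0 0 0 1.0 0 2; 0 0 0 0 2.0 0 2; 0 0 0 0 3.2 0 2; 0 0 0 0 4.6 0 2; 0 0 0 0 6.0 0 2"

```text
time: 11.75
tool_pos: [476.4, 22.2, 59.4]
tcp_rot: [-179.9, -0.0, -71.3]
ft_force: [1.3, -0.4, -1.7]
finger_gap: 25.1
```

Run:
```python
from h import *
st()
b=cv2.imread('pics/top0.png')
P=np.array([(*(np.array([594.3,62.3])+s*np.array([.947,.32])),76) for s in (119,207)]);q=proj('top',P);print(q)
c=b[60:200,130:330];c=cv2.resize(c,None,fx=4,fy=4,interpolation=2)
cv2.line(c,*[(int((x[1]-130)*4),int((x[0]-60)*4)) for x in q],(0,0,255),1)
cv2.imwrite('pics/f.png',c)
```

```text
t 11.75 die-frame x -124.6 y -0.2 z 59.4 yaw 18.67 rp -179.94 -0.01 F x 1.1 y -0.8 z -1.7 M 0.07 0.00 -0.05 gap 25.1
[[152.77173008 215.4112615 ]
 [129.50128561 207.44684339]]
```

View pics/f.png

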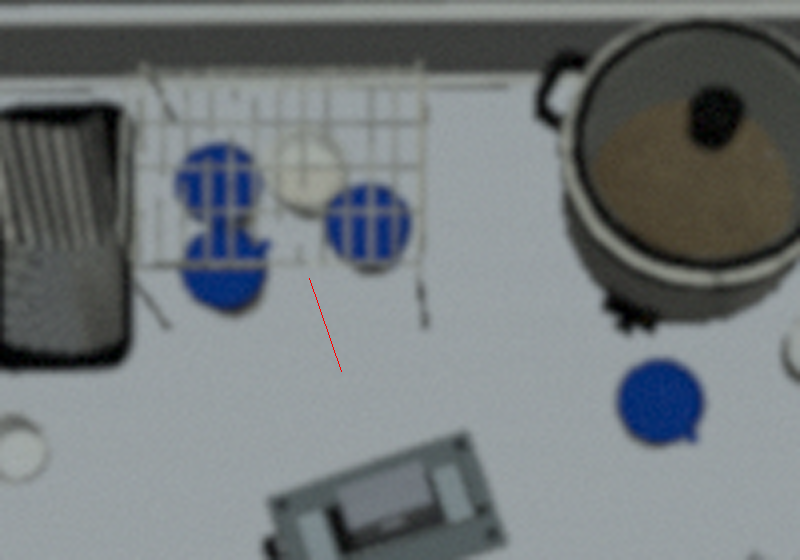

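Behind the stand there is a wire rack (about rows 60–265, columns 140–420 of the crop), so the far side is tight. I'll lift, turn the gauge half a turn in front of the die, and use the near face.

Call:
apply_moves:
  targets: "0 0 0 0 0.1 -2 2; 0 0 0 0 0.2 -4 2; 0 0 0 0 0.4 -6 2; 0 0 0 0 0.4 -8 2; 0 0 0 0 0.4 -8.5 2"

```text
time: 12.25
tool_pos: [474.6, 21.0, 147.0]
tcp_rot: [-179.7, -0.1, -71.3]
ft_force: [0.2, -0.3, -2.1]
finger_gap: 25.2
```

Call:
apply_moves:
  targets: "0 0 -0.1 0 0 0 2; 0 0 -0.24 0 0 0 2; 0 0 -0.38 0 0 0 2; 0 0 -0.52 0 0 0 2; 0 0 -0.66 0 0 0 2"

```text
time: 12.75
tool_pos: [472.7, 21.1, 143.3]
tcp_rot: [180.0, 0.0, -33.2]
ft_force: [-0.4, 0.4, -2.6]
finger_gap: 24.8
```

Call:
apply_moves:
  targets: "0 0 -0.14 0 0 0 2; 0 0 -0.28 0 0 0 2; 0 0 -0.42 0 0 0 2; 0 0 -0.56 0 0 0 2; 0 0 -0.7 0 0 0 2"

```text
time: 13.25
tool_pos: [472.7, 21.1, 143.3]
tcp_rot: [-180.0, 0.0, 6.9]
ft_force: [0.4, 0.3, -3.2]
finger_gap: 25.2
```

Call:
apply_moves:
  targets: "0 0 -0.14 0 0 0 2; 0 0 -0.28 0 0 0 2; 0 0 -0.42 0 0 0 2; 0 0 -0.56 0 0 0 2; 0 0 -0.7 0 0 0 2"

```text
time: 13.75
tool_pos: [472.7, 21.1, 143.3]
tcp_rot: [-180.0, 0.0, 47.0]
ft_force: [0.5, -0.3, -4.2]
finger_gap: 25.0
```

Call:
apply_moves:
  targets: "0 0 -0.14 0 0 0 2; 0 0 -0.28 0 0 0 2; 0 0 -0.42 0 0 0 2; 0 0 -0.56 0 0 0 2; 0 0 -0.7 0 0 0 2"

```text
time: 14.25
tool_pos: [472.6, 21.1, 143.3]
tcp_rot: [-180.0, -0.0, 87.1]
ft_force: [-1.2, -0.1, -2.5]
finger_gap: 25.0
```

```bash
python3 -c "
from h import *
st();go(476,22.4,140,108.67)"
```

```text
t 14.25 die-frame x -128.4 y -0.1 z 143.3 yaw 177.14 rp -179.97 -0.01 F x -1.2 y 0.3 z -2.5 M -0.02 -0.02 -0.02 gap 25.0
t 14.25 pos [472.6  21.1 143.3] rot [-1.7997e+02 -1.0000e-02  8.7140e+01] F [-1.2 -0.1 -2.5]
turn [-6.000e-04 -3.000e-04 -3.758e-01] shift cm [0.14 0.33 0.33]
```

Call:
apply_moves:
  targets: "0 0 -0.13 0 0 0 2; 0 0 -0.26 0 0 0 2; 0 0 -0.376 0 0 0 2; 0 0 -0.376 0 0 2 2; 0 0 -0.376 0 0 4 2"

```text
time: 14.75
tool_pos: [473.5, 21.1, 103.7]
tcp_rot: [179.9, 0.0, 108.4]
ft_force: [-0.5, 0.5, -1.9]
finger_gap: 25.0
```

Call:
apply_moves:
  targets: "0 0 0 0 0 1.5 2; 0 0 0 0 0 3 2; 0 0 0 0 0 4.4 2; 0 0 0 0 0 4.4 2; 0 0 0 0 0 4.4 2"

```text
time: 15.25
tool_pos: [472.9, 21.1, 60.1]
tcp_rot: [-180.0, -0.0, 108.3]
ft_force: [0.6, 0.3, -2.4]
finger_gap: 25.0
```

```bash
python3 -c "
from h import *
st();p=sense()['tool_pos'];go(p[0],p[1],59.4,108.67)"
```

```text
t 15.25 die-frame x -128.2 y -0.2 z 60.1 yaw 198.34 rp -179.96 -0.02 F x 0.6 y 0.1 z -2.4 M 0.01 0.06 0.06 gap 25.0
t 15.25 pos [472.9  21.1  60.1] rot [-1.7996e+02 -2.0000e-02  1.0834e+02] F [ 0.6  0.3 -2.4]
turn [-0.0007 -0.0003 -0.0057] shift cm [-0.    0.    0.07]
```

Call:
apply_moves:
  targets: "0 0 -0.006 0 0.6 0.07 2; 0 0 -0.006 0 1.2 0.07 2; 0 0 -0.006 0 1.8 0.07 2; 0 0 -0.006 0 2.4 0.07 2; 0 0 -0.006 0 3.0 0.07 2"

```text
time: 15.75
tool_pos: [502.5, 30.8, 59.8]
tcp_rot: [180.0, 0.0, 108.7]
ft_force: [-0.1, 0.1, -3.1]
finger_gap: 25.4
```

Call:
apply_moves:
  targets: "0 0 0 0 0.1 0 2; 0 0 0 0 0.2 0 2; 0 0 0 0 0.3 0 2; 0 0 0 0 0.3 0 2; 0 0 0 0 0.3 0 2"

```text
time: 16.25
tool_pos: [504.4, 31.5, 59.6]
tcp_rot: [-180.0, -0.0, 108.7]
ft_force: [0.1, 0.6, -2.6]
finger_gap: 25.0
```

```bash
python3 -c "
from h import *
st()"
```

```text
t 16.25 die-frame x -95.0 y -0.4 z 59.6 yaw 198.69 rp -179.99 -0.00 F x 0.3 y 0.5 z -2.6 M 0.02 0.03 0.00 gap 25.0
```

Call:
apply_moves:
  targets: "0 0 0 0 0.1 0 2; 0 0 0 0 0.2 0 2; 0 0 0 0 0.3 0 2; 0 0 0 0 0.4 0 2; 0 0 0 0 0.4 0 2"

```text
time: 16.75
tool_pos: [508.5, 32.8, 59.7]
tcp_rot: [180.0, 0.0, 108.7]
ft_force: [0.5, -0.0, -2.2]
finger_gap: 25.1
```

```bash
python3 -c "
from h import *
st()"
```

```text
t 16.75 die-frame x -90.7 y -0.5 z 59.7 yaw 198.69 rp 179.99 0.00 F x 0.5 y -0.2 z -2.2 M -0.03 -0.01 -0.02 gap 25.1
```

Call:
apply_moves:
  targets: "0 0 0 0 0.1 0 2; 0 0 0 0 0.2 0 2; 0 0 0 0 0.3 0 2; 0 0 0 0 0.4 0 2; 0 0 0 0 0.4 0 2"

```text
time: 17.25
tool_pos: [512.3, 34.1, 59.6]
tcp_rot: [180.0, 0.0, 108.7]
ft_force: [-0.0, 0.4, -1.7]
finger_gap: 24.9
```

```bash
python3 -c "
from h import *
st()"
```

```text
t 17.25 die-frame x -86.7 y -0.4 z 59.6 yaw 198.69 rp 180.00 0.00 F x 0.1 y 0.4 z -1.7 M -0.01 -0.03 0.05 gap 24.9
```

Call:
apply_moves:
  targets: "0 0 0 0 0.05 0 2; 0 0 0 0 0.1 0 2; 0 0 0 0 0.15 0 2; 0 0 0 0 0.2 0 2; 0 0 0 0 0.2 0 2"

```text
time: 17.75
tool_pos: [513.8, 34.7, 59.5]
tcp_rot: [-180.0, -0.0, 108.7]
ft_force: [-2.1, -0.3, -2.0]
finger_gap: 25.0
```

```bash
python3 -c "
from h import *
st()"
```

```text
t 17.75 die-frame x -85.1 y -0.4 z 59.5 yaw 198.69 rp -179.97 -0.00 F x -2.1 y 0.4 z -2.0 M -0.05 0.28 -0.00 gap 25.0
```

Call:
apply_moves:
  targets: "0 0 0 0 0.07 0 2; 0 0 0 0 0.14 0 2; 0 0 0 0 0.21 0 2; 0 0 0 0 0.28 0 2; 0 0 0 0 0.28 0 2"

```text
time: 18.25
tool_pos: [515.5, 35.3, 59.2]
tcp_rot: [-179.8, -0.0, 108.7]
ft_force: [-8.5, -2.1, 1.9]
finger_gap: 25.0
```

```bash
python3 -c "
from h import *
st()"
```

```text
t 18.25 die-frame x -83.3 y -0.4 z 59.2 yaw 198.68 rp -179.84 -0.02 F x -8.7 y 0.7 z 1.9 M -0.03 1.14 -0.10 gap 25.0
```

Call:
apply_moves:
  targets: "0 0 0 0 0 0 2; 0 0 0 0 0 0 2; 0 0 0 0 0 0 2; 0 0 0 0 0 0 2; 0 0 0 0 0 0 2"

```text
time: 18.75
tool_pos: [515.4, 35.3, 59.2]
tcp_rot: [-179.8, -0.0, 108.7]
ft_force: [-7.8, -2.4, 1.3]
finger_gap: 25.1
```

Call:
apply_moves:
  targets: "0 0 0 0 0 0 2; 0 0 0 0 0 0 2; 0 0 0 0 0 0 2; 0 0 0 0 0 0 2; 0 0 0 0 0 0 2"

```text
time: 19.25
tool_pos: [515.4, 35.3, 59.2]
tcp_rot: [-179.8, -0.0, 108.7]
ft_force: [-7.6, -2.3, 1.3]
finger_gap: 25.2
```

```bash
python3 -c "
from h import *
st()"
```

```text
t 19.25 die-frame x -83.4 y -0.4 z 59.2 yaw 198.69 rp -179.84 -0.02 F x -8.0 y 0.2 z 1.3 M -0.00 0.98 -0.08 gap 25.2
```

Call:
apply_moves:
  targets: "0 0 0 0 -0.5 0 2; 0 0 0 0 -1.5 0 2; 0 0 0 0 -2.5 0 2; 0 0 0 0 -3.5 0 2; 0 0 0 0 -4.5 0 2"

```text
time: 19.75
tool_pos: [473.2, 20.9, 59.6]
tcp_rot: [180.0, 0.0, 108.7]
ft_force: [0.4, 0.1, -2.7]
finger_gap: 25.0
```

Call:
apply_moves:
  targets: "0 0 0 0 0 -2 2; 0 0 0 0 0 -4 2; 0 0 0 0 0 -6 2; 0 0 0 0 0 -8 2; 0 0 0 0 0 -9 2"

```text
time: 20.25
tool_pos: [474.6, 21.0, 151.7]
tcp_rot: [179.8, 0.1, 108.7]
ft_force: [0.4, -0.5, -2.2]
finger_gap: 25.6
```

Call:
apply_moves:
  targets: "0 0 0.14 0 0 0 2; 0 0 0.28 0 0 0 2; 0 0 0.42 0 0 0 2; 0 0 0.56 0 0 0 2; 0 0 0.7 0 0 0 2"

```text
time: 20.75
tool_pos: [473.5, 21.1, 149.1]
tcp_rot: [-180.0, 0.0, 68.2]
ft_force: [-0.4, -0.0, -2.6]
finger_gap: 25.1
```

Call:
apply_moves:
  targets: "0 0 0.14 0 0 0 2; 0 0 0.28 0 0 0 2; 0 0 0.42 0 0 0 2; 0 0 0.56 0 0 0 2; 0 0 0.7 0 0 0 2"

```text
time: 21.25
tool_pos: [473.4, 21.1, 149.0]
tcp_rot: [-180.0, 0.0, 28.1]
ft_force: [0.5, 0.2, -1.7]
finger_gap: 25.2
```

```bash
python3 -c "
from h import *
st();go(496.5,-315.3,145,-33)"
```

```text
t 21.25 die-frame x -127.7 y -0.4 z 149.0 yaw 118.14 rp -179.98 0.03 F x 0.6 y -0.0 z -1.7 M -0.05 -0.00 0.04 gap 25.2
t 21.25 pos [473.4  21.1 149. ] rot [-1.7998e+02  3.0000e-02  2.8140e+01] F [ 0.5  0.2 -1.7]
turn [-0.0000e+00  7.0000e-04  1.0671e+00] shift cm [-13.83  30.75   0.4 ]
```

Call:
apply_moves:
  targets: "0 0 0.14 -2 4.5 0 2; 0 0 0.28 -4 9 0 2; 0 0 0.42 -6 13.5 0 2; 0 0 0.56 -8 18 0 2; 0 0 0.7 -10 22.5 0 2"

```text
time: 21.75
tool_pos: [492.8, -226.1, 149.2]
tcp_rot: [-180.0, 0.0, -12.0]
ft_force: [1.7, 0.1, -2.5]
finger_gap: 25.1
```

```bash
python3 -c "
from h import *
go(495,-315,145,-33)"
```

```text
t 21.75 pos [ 492.8 -226.1  149.2] rot [-1.7999e+02  1.0000e-02 -1.1960e+01] F [ 1.7  0.1 -2.5]
turn [-2.000e-04  1.000e-04  3.672e-01] shift cm [2.06 8.65 0.42]
```

Call:
apply_moves:
  targets: "0 0 0.12 0.7 3 0.4 2; 0 0 0.24 1.4 6 0.4 2; 0 0 0.367 2.06 8.65 0.4 2; 0 0 0.367 2.06 8.65 0.4 2; 0 0 0.367 2.06 8.65 0.4 2"

```text
time: 22.25
tool_pos: [495.4, -313.2, 144.9]
tcp_rot: [-180.0, 0.1, -32.7]
ft_force: [0.6, 0.5, -1.9]
finger_gap: 25.0
```

Call:
apply_moves:
  targets: "0 0 0 0 0 2 2; 0 0 0 0 0 4 2; 0 0 0 0 0 6 2; 0 0 0 0 0 8 2; 0 0 0 0 0 8 2"

```text
time: 22.75
tool_pos: [493.9, -310.1, 62.0]
tcp_rot: [-180.0, 0.4, -32.5]
ft_force: [-0.3, 0.7, -2.8]
finger_gap: 25.1
```

Run:
```python
from h import *
a=snapshot('top');b=snapshot('side')
go(495,-315,45,-33)
f=lambda im,r,c:cv2.resize(im[r-40:r+40,c-50:c+50,::-1],None,fx=5,fy=5,interpolation=2)
cv2.imwrite('pics/h.png',np.hstack([f(a,210,339)[:,:400],f(b,150,300)[:,50:450]]))
```

```text
t 22.85 pos [ 495.9 -312.    65.6] rot [-1.7998e+02  7.0000e-02 -3.2550e+01] F [-0.1 -0.3 -2. ]
turn [-0.0003  0.0013  0.0078] shift cm [0.09 0.31 2.06]
```

View pics/h.png

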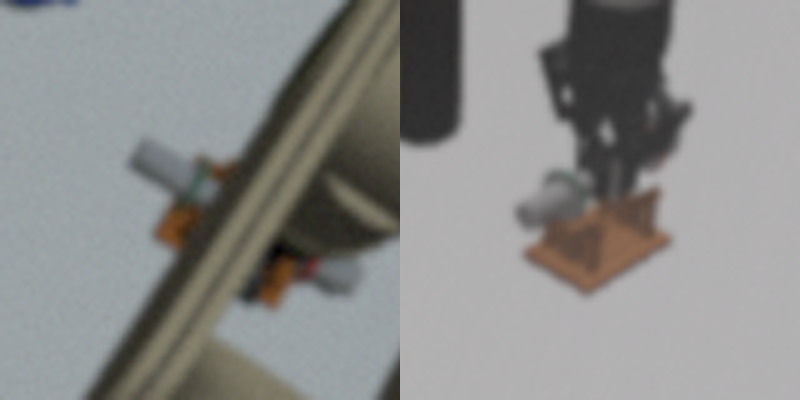

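The gauge hangs above the cradle aligned with it, about 3 mm off lengthwise. I'll correct that and lower it.

Call:
apply_moves:
  targets: "0 0 0.008 0.05 0.3 0 2; 0 0 0.008 0.05 0.3 0.7 2; 0 0 0.008 0.05 0.3 1.4 2; 0 0 0.008 0.05 0.3 2.0 2; 0 0 0.008 0.05 0.3 2.0 2"

```text
time: 23.35
tool_pos: [494.0, -315.3, 44.0]
tcp_rot: [-180.0, 0.1, -33.1]
ft_force: [-0.7, 0.1, -3.1]
finger_gap: 25.1
```

Call:
apply_moves:
  targets: "0 0 0 0 0 0.2 2; 0 0 0 0 0 0.4 2; 0 0 0 0 0 0.6 2; 0 0 0 0 0 0.8 2; 0 0 0 0 0 0.8 2"

```text
time: 23.85
tool_pos: [494.8, -315.8, 37.3]
tcp_rot: [-180.0, 0.0, -33.1]
ft_force: [-0.7, -0.0, -2.5]
finger_gap: 25.0
```

```bash
python3 -c "
from h import *
go(495,-315,33,-33)"
```

```text
t 23.85 pos [ 494.8 -315.8   37.3] rot [-1.800e+02  3.000e-02 -3.312e+01] F [-0.7 -0.  -2.5]
turn [-0.      0.0005 -0.002 ] shift cm [-0.03 -0.08  0.43]
```

Call:
apply_moves:
  targets: "0 0 0 -0.03 -0.08 0.1 2; 0 0 0 -0.03 -0.08 0.2 2; 0 0 0 -0.03 -0.08 0.3 2; 0 0 0 -0.03 -0.08 0.4 2; 0 0 0 -0.03 -0.08 0.4 2"

```text
time: 24.35
tool_pos: [495.8, -315.6, 34.2]
tcp_rot: [180.0, -0.1, -33.1]
ft_force: [1.8, -0.3, -0.5]
finger_gap: 25.5
```

```bash
python3 -c "
from h import *
go(495,-315,33,-33)"
```

```text
t 24.35 pos [ 495.8 -315.6   34.2] rot [ 1.7999e+02 -1.0000e-01 -3.3110e+01] F [ 1.8 -0.3 -0.5]
turn [ 0.0001 -0.0017 -0.002 ] shift cm [-0.1  -0.01  0.12]
```

Call:
apply_moves:
  targets: "0 0 0 0.03 0 0.05 2; 0 0 0 0.05 0 0.1 2; 0 0 0 0.05 0 0.15 2; 0 0 0 0.05 0 0.15 2; 0 0 0 0.05 0 0.15 2"

```text
time: 24.85
tool_pos: [496.0, -315.7, 33.9]
tcp_rot: [180.0, -0.1, -33.1]
ft_force: [-3.5, 3.3, 13.1]
finger_gap: 24.9
```

```bash
python3 -c "
from h import *
go(495,-315,33,-33)"
```

```text
t 24.85 pos [ 496.  -315.7   33.9] rot [ 1.7999e+02 -5.0000e-02 -3.3100e+01] F [-3.5  3.3 13.1]
turn [ 0.0002 -0.0009 -0.0018] shift cm [-0.13 -0.01  0.09]
```

Seated firmly at the pose where it was grasped. I'm relieving the load, opening slowly and lifting off.

Call:
apply_moves:
  targets: "0 0 0 -0.05 0 -0.1 2; 0 0 0 -0.05 0 -0.1 2.4; 0 0 0 -0.05 0 -0.1 3.2; 0 0 0 -0.05 0 -0.1 5; 0 0 0 -0.05 0 -0.1 7"
  force: 30

```text
time: 25.35
tool_pos: [494.6, -314.7, 32.4]
tcp_rot: [-180.0, 0.1, -33.1]
ft_force: [-0.2, 0.3, 0.4]
finger_gap: 60.5
```

Call:
apply_moves:
  targets: "0 0 0 0 0 0 8.5; 0 0 0 0 0 0 8.5; 0 0 0 0 0 0 8.5; 0 0 0 0 0 0 8.5; 0 0 0 0 0 0 8.5"

```text
time: 25.85
tool_pos: [495.2, -315.1, 33.1]
tcp_rot: [-180.0, -0.0, -33.1]
ft_force: [-0.1, 0.1, -0.5]
finger_gap: 85.0
```

Call:
apply_moves:
  targets: "0 0 0 0 0 -2 8.5; 0 0 0 0 0 -5 8.5; 0 0 0 0 0 -9 8.5; 0 0 0 0 0 -13 8.5; 0 0 0 0 0 -16 8.5"

```text
time: 26.35
tool_pos: [495.7, -315.5, 196.2]
tcp_rot: [180.0, -0.2, -33.1]
ft_force: [0.5, -0.3, -0.2]
finger_gap: 84.9
```

Call:
apply_moves:
  targets: "0 0 0 0 4 0 8.5; 0 0 0 0 8 0 8.5; 0 0 0 0 12 0 8.5; 0 0 0 0 16 0 8.5; 0 0 0 0 16 0 8.5"

```text
time: 26.85
tool_pos: [404.7, -452.9, 193.1]
tcp_rot: [179.9, -0.0, -33.4]
ft_force: [-0.3, 0.4, -0.1]
finger_gap: 85.0
```

Run:
```python
from h import *
a=snapshot('top');b=snapshot('side');s=sense();print(s['time'],s['ft_force'],s['tool_pos'],s['finger_gap'])
f=lambda im,r,c:cv2.resize(im[r-40:r+40,c-50:c+50,::-1],None,fx=5,fy=5,interpolation=2)
cv2.imwrite('pics/k.png',np.hstack([f(a,210,339)[:,:400],f(b,150,300)[:,50:450]]))
```

```text
26.95 [-0.2020757   0.07601133  0.05033962] [ 407.14875077 -449.5956517   192.95460305] 84.63745552440027
```

View pics/k.png

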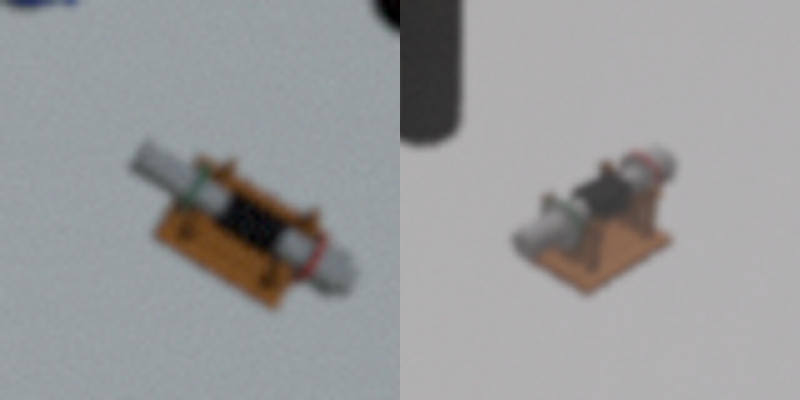

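The gauge lies in both saddles as it did at the start, and the gripper is clear. Handing in.

```bash
python3 -c "
from bench import *
print(hand_in())"
```

```text
the job is handed in; nothing more can be done
None
```

The bore check is done and handed in at about 27 s of the 72 s allowed; `hand_in()` gave no verdict.

- **Go end:** it slid into the bore with no axial resistance. The collar seated where predicted, and I pressed it to 9 N before drawing it out.
- **No-go end:** I turned the gauge half a turn and used the near face again, because a wire rack crowds the far side. The pilot entered freely and the step was refused where predicted. I held it at about 8 N for over a second.
- **Cradle:** the gauge went back the same way round. The last pictures from both cameras show it in both saddles. The gripper is open, well clear and reading no force.

No check failed. Two estimates disagreed: the cameras differed by about 3 mm on the die's sideways position, and touch settled that. I did not re-measure the bystanders at the end, but no unexpected contact force showed up anywhere along the way. The blue look-alike was never approached.

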